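Rinse the set bangles and hang them to dry

ROBOT

A 6-joint arm with a two-finger parallel gripper is mounted at the origin on the work surface. World frame = base frame: x ahead of the robot, y to its left, z up, the work surface at z = 0. Lengths are in m, angles in degrees, forces in N, time in s.
With the tool pointing down it reaches from about 0.375 to 0.75 m from the base axis. Payload 9 kg.
Tool frame: the origin (TCP) lies where the fingers leave the gripper's body, on its centre line; the fingertips stand 73 mm ahead of it and the grasp point (between the pads) lies 54 mm ahead of it (robot.tip_reach is the distance from the TCP to the fingertips, in m); z points along the fingers, y is the line along which they close (so a half turn about z gives the same grasp; the last joint's range is limited). The gripper opens to 85 mm and grips with 20 to 120 N. Pads are 22 mm wide; open, the fingers measure 114 mm over their backs; the gripper's body (76 mm by 85 mm) begins 54 mm behind the grasp point. The pads swing forward as they close: fully open they stand 13 mm farther back than shut.
Start: joints at [-80.942, 5.964, 5.575, 89.605, 0, 77.527], TCP at [0.22, -0.558, 0.304] pointing down, gripper open.
Joint ranges: [-171.21, 171.21], [-48.23, 106.86], [-62.78, 66.21], [-105.2, 120.99], [-86.42, 89.51], [-180, 180]. Speed limits (degrees/s): [127.2, 127.2, 147.25, 180, 180, 180].

INTERFACE

Orientations are given as [roll, pitch, yaw] about the fixed x, y, z axes, in that order (R = Rz(yaw) Ry(pitch) Rx(roll)).
In Python, from plant import robot gives the robot as it stands. Calls block until the motion is done:
- robot.move_pose(position, orientation): joint-space move of the TCP to a pose.
- robot.line_to(position, vel=0.15, rotation=None, guard=None): straight line of the TCP; rotation=None keeps the orientation; vel is the mean speed in m/s. With guard (N) it stops when the force on the tool has changed by that much, and returns True; else False.
- robot.goto_joints(angles): joint-space move.
- robot.set_gripper(opening): finger opening in m; the grip force is fixed at half the most; returns when the fingers have stopped.
- robot.pause(seconds).
- robot.ik(position, orientation): joint angles nearest the present ones, or None.
- robot.observe(): the state.
- robot.grab_frame(name): name is "scene" or "side" or "wrist"; returns the picture (384x512x3 uint8, blue, green, red); there is no depth.
- robot.get_calibration(name): a dict with "vertical_fov" (degrees; the focal length in pixels is half the picture's height over the tangent of half this angle, whatever the lens; pixels are square), "cx", "cy" (the principal point, pixels), "rvec" (rotation vector, rad) and "tvec" (3), from world to camera coordinates, as OpenCV has them. Camera axes: x right, y down, z forward; pixel columns grow to the right and rows downward; lengths in m; the calibration is good to about 2 mm. A picture is of the moment at which its call begins: read the wrist's pose just before it. get_calibration takes no time and is no camera call; for the wrist camera it gives the pose at the moment of the call.
A pose or a line that the arm cannot do raises robot.IKError and nothing moves.
- robot.job_done(): hands the job in; it is judged then, once.
The state is a dict: "time": time; "q": joint angles; "qvel": joint speeds; "joint_torque": joint torques, N m; "tool_pos": TCP position; "tcp_rot": TCP orientation; "ft_force": force on the tool from outside, world axes, zero at the start; "torque": the same for the moment, N m; "gripper_width": finger opening in m; "gripper_force": force on a finger pad.
Only numpy, scipy, OpenCV 4.12 (cv2) and the standard library are available. Lean on these libraries where they do the work, as an engineer would, in place of code of your own. Each camera call takes 0.05 s, during which the arm holds its last target. There are 200 camera calls.

TASK

The bangles on the grey suede pad have just had their amethysts set and want a rinse: lay every one of them flat and wholly on the steel drip grille, side by side, then with all of them there press the nozzle cap of the spray bottle fully down and let it spring back up. Then hang all the bangles over the chrome drying bar to drip, and leave them hanging still; the other things on the bench must stay where they are.

Things in the scene. Friction and masses are not known exactly. Their poses are not given: they have to be found in the camera images.
- bangle1: silver bangle, a rigid closed hoop: outer diameter 76 mm, inner 60 mm (wall 8 mm), 9 mm high as it lies flat; 60 g; three small amethysts set flush in its +x side (proud by under 2 mm). Origin: centre of its underside, in the middle of the hoop; z is the hoop's axis. Lies flat on the suede pad at the start. Three or four of four alike are present; a missing one has no pose.
- bangle1_center (a point): the centre of bangle1's hoop: on its axis, half way up (4.5 mm from either flat side)
- bangle2: silver bangle, a rigid closed hoop: outer diameter 76 mm, inner 60 mm (wall 8 mm), 9 mm high as it lies flat; 60 g; three small amethysts set flush in its +x side (proud by under 2 mm). Origin: centre of its underside, in the middle of the hoop; z is the hoop's axis. Lies flat on the suede pad at the start. Three or four of four alike are present; a missing one has no pose.
- bangle2_center (a point): the centre of bangle2's hoop: on its axis, half way up (4.5 mm from either flat side)
- bangle3: silver bangle, a rigid closed hoop: outer diameter 76 mm, inner 60 mm (wall 8 mm), 9 mm high as it lies flat; 60 g; three small amethysts set flush in its +x side (proud by under 2 mm). Origin: centre of its underside, in the middle of the hoop; z is the hoop's axis. Lies flat on the suede pad at the start. Three or four of four alike are present; a missing one has no pose.
- bangle3_center (a point): the centre of bangle3's hoop: on its axis, half way up (4.5 mm from either flat side)
- bangle4: silver bangle, a rigid closed hoop: outer diameter 76 mm, inner 60 mm (wall 8 mm), 9 mm high as it lies flat; 60 g; three small amethysts set flush in its +x side (proud by under 2 mm). Origin: centre of its underside, in the middle of the hoop; z is the hoop's axis. Lies flat on the suede pad at the start. Three or four of four alike are present; a missing one has no pose.
- bangle4_center (a point): the centre of bangle4's hoop: on its axis, half way up (4.5 mm from either flat side)
- pad: fixed grey suede pad, 210 x 210 mm, 3 mm thick, on which the bangles lie at the start; origin at the centre of its underside on the bench
- grille (a point): centre of the top face of the fixed steel drip grille, flat, 220 x 220 mm, 12 mm above the bench, no raised rim; x and y run along its edges, z is up. The spray bottle (radius 28 mm) is clamped beyond its +y edge, axis at x = +40, y = +150 mm from here, its clamp post reaching to y = +187, the cap's top 159 mm above this point
- cap_top (a point): centre of the flat top of the white nozzle cap (a round sprung pump cap, 30 mm across its shoulder, 24 mm high, with a small nozzle pointing at the grille) on the fixed spray bottle; 171 mm above the bench when up; moves with the cap
- nozzle_cap (a joint): travel of the nozzle cap in m: 0 up, 0.007 fully down; pressed straight down against a spring, about 2 N to begin and 6 N fully down; springs back up when let go
- bar_mid (a point): middle of the fixed chrome drying bar, on its axis, 150 mm above the bench: level, round, 10 mm across, 170 mm long. x runs along the bar from its free end (x = -85 mm, closed by a 16 mm ball) to the 12 mm upright post that carries it (x = +85 mm); y is level, z up. The post stands on a round base 100 mm across, 18 mm high
- bar_tip (a point): centre of the ball on the free end of the drying bar, 85 mm from bar_mid along -x; a hoop is passed over this end
- stone_dish: loose pearl white porcelain dish of amethysts, 76 mm across, 16 mm high; origin at the centre of its underside; to be left alone
- gem_holder: loose spring clip gem holder, chrome base of 60 mm, 114 mm high with its stone; origin at the centre of its underside; to be left alone
- shellac_stick: loose shellac stick, a wooden handle with a black shellac head that holds a silver ring, 130 mm long, lying along its x, 24 mm high; origin on the bench under it; to be left alone
- ring_clamp: loose wooden ring clamp with wedge, 130 mm long along its x, 25 mm wide and 24 mm high; origin under its middle; to be left alone
There are look-alikes about, which are no part of the job. Leave any green or red look-alike of the bangle2 alone. What is shaped like the bangle3 but pink is not meant.

How it is judged:
By the outcome, as a careful person would: the job done as asked, in the order asked, and still so for the second after the job is handed in, with the robot touching nothing.
Of bangle1, bangle2, bangle3, bangle4 only 3 to 4 are there at a start; the rules pass over those that are not, and their reading is None.
At some moment in a run one of bangle1, bangle2, bangle3, bangle4 may be knocked a few centimetres aside while the robot is not near it.
Once in a run the grip may slacken for a moment while it holds something.
It also fails if it takes over 210 s, if anything falls off the work surface, if the arm or the gripper's body presses on something with over 40 N, if the wrist force passes 120 N, or if a joint passes its speed limit or range.

## Working session

There is one attempt and no reset: what is moved stays moved. The work goes in short steps, each a Python script; the robot and the scene stay as the last script left them, time stands still between calls to the robot, and variables do not carry over. Pictures are saved under pics/ and viewed, at most 14 in all, crops included, and the job is handed in when it is done.

```bash
ls; mkdir -p pics; python3 - <<'E'
from plant import robot
import cv2
for n in("scene","side"):
    im=robot.grab_frame(n); cv2.imwrite(f"pics/{n}0.png",im); print(n,robot.get_calibration(n))
print(robot.observe()["time"])
E
```

```text
pics
scene {'vertical_fov': 49.12676205726763, 'cx': 254.38716880034784, 'cy': 182.4300828445194, 'rvec': array([ 2.31267472,  1.13568068, -0.34480886]), 'tvec': array([-0.38021098, -0.32011498,  1.76915631])}
side {'vertical_fov': 54.93226594255963, 'cx': 251.82941917568886, 'cy': 194.09411822528332, 'rvec': array([ 2.41725311, -0.26216318,  0.11404052]), 'tvec': array([-0.59388404,  0.17529264,  0.98021574])}
0.1
```

View pics/scene0.png

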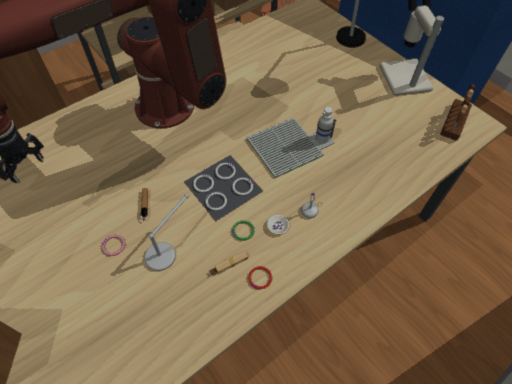

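View pics/side0.png

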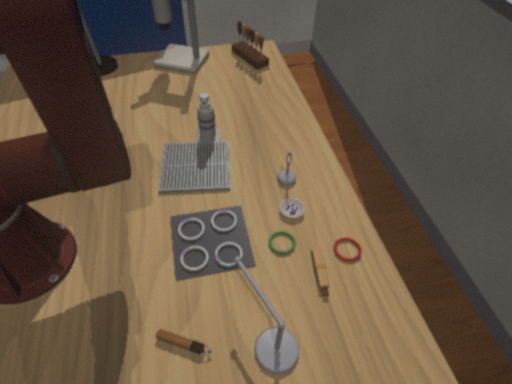

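Both views show four silver bangles on the grey pad, at scene pixels (204,184), (226,171), (242,187) and (215,201). Look-alikes: green hoop (243,231), red hoop (260,277), pink hoop (113,245), and the white dish (277,225). I choose the four silver hoops on the pad. Next: triangulate the layout.

```bash
cat > h.py <<'E'
import numpy as np, cv2
from plant import robot
def cal(n):
    c=robot.get_calibration(n); R=cv2.Rodrigues(np.array(c["rvec"],float))[0]; t=np.array(c["tvec"],float)
    f=192/np.tan(np.radians(c["vertical_fov"]/2)); return f,c["cx"],c["cy"],R,t
def ray(C,p):
    f,cx,cy,R,t=C; d=R.T@np.array([(p[0]-cx)/f,(p[1]-cy)/f,1]); return -R.T@t,d/np.linalg.norm(d)
def onz(C,p,z):
    o,d=ray(C,p); return o+d*(z-o[2])/d[2]
def tri(rays):
    A=sum(np.eye(3)-np.outer(d,d) for o,d in rays); b=sum((np.eye(3)-np.outer(d,d))@o for o,d in rays)
    return np.linalg.solve(A,b)
def proj(C,X):
    f,cx,cy,R,t=C; c=R@np.asarray(X)+t; return np.array([f*c[0]/c[2]+cx,f*c[1]/c[2]+cy])
E
python3 - <<'E'
from h import *
np.set_printoptions(precision=4,suppress=True)
S,D=cal("scene"),cal("side")
sc=dict(b=[(204,184),(226,171),(242,187),(215,201)],pad=[(185,184),(230,157),(262,187),(220,217)],gr=[(247,134),(293,120),(322,154),(278,174)],base=[(160,257)],green=[(243,231)],dish=[(277,226)],gem=[(310,211)],red=[(260,277)],pink=[(113,245)],clampw=[(212,271),(249,255)],shel=[(145,190),(144,218)])
sd=dict(b=[(191,229),(224,220),(229,254),(194,258)],pad=[(171,215),(243,207),(254,266),(175,276)],gr=[(165,143),(229,142),(230,189),(160,192)],base=[(277,351)],green=[(282,243)],dish=[(291,210)],red=[(347,250)],gem=[(286,180)],shel=[(158,335),(209,352)])
for k,z in dict(b=.0075,pad=.003,gr=.012,base=.018,green=.005,dish=.015,gem=.01,red=.005,pink=.005,clampw=.02,shel=.02).items():
    for C,s in((S,sc),(D,sd)):
        if k in s: print(k,"scene" if C is S else "side",*[onz(C,p,z)[:2].round(3) for p in s[k]])
for n,a,b in(("ball",(187,197),(238,260)),("postend",(152,236),(282,326)),("cap",(328,110),(205,97))):
    X=tri([ray(S,a),ray(D,b)]); print(n,X,proj(S,X),proj(D,X))
E
```

```text
b scene [ 0.436 -0.09 ] [0.437 0.008] [0.531 0.012] [ 0.521 -0.1  ]
b side [0.434 0.005] [0.53  0.016] [ 0.524 -0.099] [ 0.431 -0.091]
pad scene [ 0.391 -0.144] [0.389 0.06 ] [0.573 0.072] [ 0.583 -0.123]
pad side [0.382 0.07 ] [0.594 0.055] [ 0.582 -0.146] [ 0.376 -0.131]
gr scene [0.343 0.178] [0.397 0.373] [0.599 0.345] [0.569 0.151]
gr side [0.387 0.382] [0.604 0.342] [0.568 0.126] [0.357 0.159]
base scene [ 0.594 -0.367]
base side [ 0.582 -0.373]
green scene [ 0.677 -0.093]
green side [ 0.673 -0.093]
dish scene [0.736 0.007]
dish side [0.727 0.005]
gem scene [0.759 0.139]
gem side [0.748 0.129]
red scene [ 0.841 -0.149]
red side [ 0.84  -0.153]
pink scene [ 0.454 -0.467]
clampw scene [ 0.737 -0.261] [ 0.765 -0.135]
shel scene [ 0.336 -0.276] [ 0.436 -0.336]
shel side [ 0.328 -0.282] [ 0.435 -0.343]
ball [ 0.5301 -0.2034  0.1452] [187.0774 196.8328] [238.1437 260.2235]
postend [ 0.5849 -0.3645  0.1451] [151.557 236.634] [281.3989 324.9451]
cap [0.5404 0.4002 0.1663] [327.9174 110.5207] [204.647   96.5039]
```

```bash
python3 - <<'E'
from h import *
from scipy.spatial.transform import Rotation as Ro
np.set_printoptions(precision=4,suppress=True)
mid=np.array([.557,-.283,.15]); 
for psi in (-71,):
  u=np.array([np.cos(np.radians(psi)),np.sin(np.radians(psi)),0])
  for s in(1,-1):
    y=np.array([0,0,s]); R=np.c_[np.cross(y,u),y,u]; e=Ro.from_matrix(R).as_euler("xyz",degrees=True)
    for x in(-.2,-.12,-.04,.045):
      g=mid+u*x+[0,0,-.056]; q=robot.ik(g-.07*u,e); print(s,e,x,q)
print(robot.tip_reach)
robot.move_pose([.46,-.035,.36],[180,0,0]); o=robot.observe(); print(o["q"],o["time"],o["tcp_rot"])
c=cal("wrist"); cv2.imwrite("pics/w1.png",robot.grab_frame("wrist")); print(o["tool_pos"],-c[3].T@c[4],c[3])
E
```

```text
1 [90.  0. 19.] -0.2 [  8.5678  17.7424 -58.3229 -76.0653 -79.5678  90.    ]
1 [90.  0. 19.] -0.12 [ -2.0319  17.5352 -58.6503 -76.1855 -68.9681  90.    ]
1 [90.  0. 19.] -0.04 [-11.809   18.7164 -56.7759 -75.4923 -59.191   90.    ]
1 [90.  0. 19.] 0.045 [-20.7889  21.3317 -52.5644 -73.8961 -50.2111  90.    ]
-1 [ -90.    0. -161.] -0.2 [  8.5678  17.7424 -58.3229 -76.0653 -79.5678 -90.    ]
-1 [ -90.    0. -161.] -0.12 [ -2.0319  17.5352 -58.6503 -76.1855 -68.9681 -90.    ]
-1 [ -90.    0. -161.] -0.04 [-11.809   18.7164 -56.7759 -75.4923 -59.191  -90.    ]
-1 [ -90.    0. -161.] 0.045 [-20.7889  21.3317 -52.5644 -73.8961 -50.2111 -90.    ]
0.0726
[-20.7314 -16.9514 -10.1365  96.8238  -0.0089 159.3098] 2.175 [179.9948   0.0115  -0.0412]
[ 0.4601 -0.0356  0.3599] [ 0.5417 -0.0373  0.4288] [[-0.0013 -1.     -0.0005]
 [-0.949   0.001   0.3154]
 [-0.3154  0.0009 -0.949 ]]
```

View pics/w1.png

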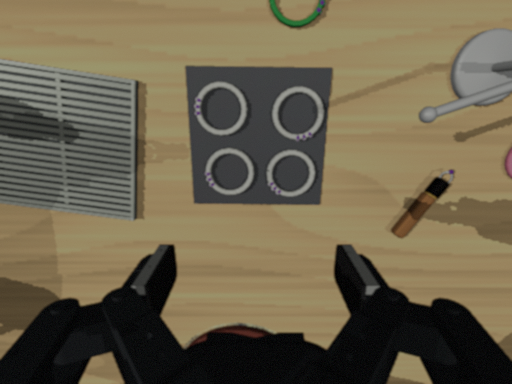

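The wrist view shows the four silver bangles on the pad at about (221,108), (298,112), (229,171) and (291,173), each with purple stones. The green hoop is at (297,5) and the bar ball at (428,115). Next I'll segment the bangles and get views of the bar and the grille background.

```bash
cat >> h.py <<'E'
from scipy.spatial.transform import Rotation as Ro
def snap(n="wrist",f=None):
    c=cal(n); im=robot.grab_frame(n)
    if f: cv2.imwrite(f"pics/{f}.png",im)
    return c,im
def rings(c,mask,z):
    """hoops as closed rings in mask -> list of (centre xy, inner dia mm, outer)"""
    cs,h=cv2.findContours(mask,cv2.RETR_CCOMP,cv2.CHAIN_APPROX_NONE); out=[]
    for i,k in enumerate(cs):
        if h[0][i][3]<0 or len(k)<40: continue
        P=np.array([onz(c,p[0],z)[:2] for p in k],np.float32)
        (x,y),(a,b),_=cv2.fitEllipse(P)
        if .048<a and b<.072: out.append((x,y,a*1e3,b*1e3))
    return np.array(out)
def stones(c,im,xy,z):
    """direction (deg) of the amethysts as seen from the hoop centre"""
    hsv=cv2.cvtColor(im,cv2.COLOR_BGR2HSV); v,u=np.where(cv2.inRange(hsv,(120,50,40),(165,255,255))>0)
    P=np.array([onz(c,p,z)[:2]-xy for p in zip(u,v)]); r=np.hypot(*P.T); P=P[(r>.026)&(r<.042)]
    m=P.mean(0); return np.degrees(np.arctan2(m[1],m[0])),len(P)
E
python3 - <<'E'
from h import *
np.set_printoptions(precision=4,suppress=True)
c,im=snap(f="w2")
hsv=cv2.cvtColor(im,cv2.COLOR_BGR2HSV); print(hsv[108,190:250,2])
m=((hsv[...,2]>110)).astype(np.uint8)*255
for r in rings(c,m,.0115): print(r,stones(c,im,r[:2],.0115))
print("ball",onz(c,(428,115),.15))
robot.move_pose([.46,.25,.36],[180,0,0]); c,im=snap(f="gbg")
robot.move_pose([.50,-.25,.42],[180,0,0]); c,im=snap(f="bar"); print(robot.observe()["time"])
A=cv2.imread("pics/gbg.png"); cv2.imwrite("pics/gb.png",cv2.resize(np.hstack([A,im]),(800,300)))
E
```

```text
[ 64  65  62  67  86 110 124 130 129 112  87  56  40  39  42  43  45  56
  64  64  66  64  65  66  65  64  65  66  67  65  67  66  66  65  66  65
  67  65  66  66  66  67  64  65  65  66  65  65  65  60  75 115 142 151
 147 133 104  66  46  39]
[ 0.4331 -0.0919 60.5574 61.8068] (np.float64(135.08011187073402), 14)
[ 0.4359  0.0038 60.9186 62.2623] (np.float64(111.40216588371167), 19)
[ 0.5237 -0.099  60.864  61.384 ] (np.float64(-163.5611872877659), 16)
[ 0.5303  0.0137 61.2887 61.8926] (np.float64(83.73539409133993), 24)
ball [ 0.5278 -0.2064  0.15  ]
11.4417
```

View pics/gb.png

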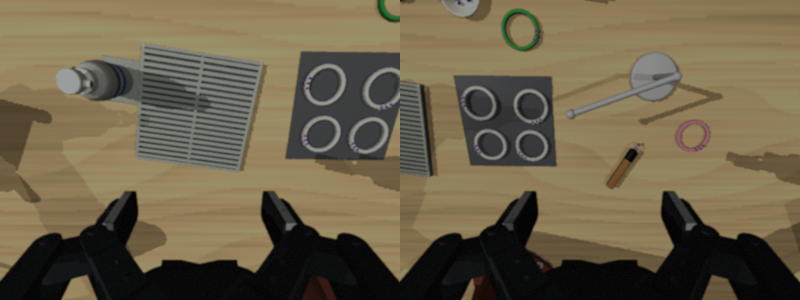

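Left: grille with corners at about (183,56), (338,81), (310,218), (175,200) full-size, and the bottle at its left. Right: bar ball at (220,147), post end at about (357,96). The pink and green hoops and the shellac stick are clear of it.

```bash
python3 - <<'E'
from h import *
np.set_printoptions(precision=4,suppress=True)
c=cal("wrist"); im=cv2.imread("pics/bar.png"); hsv=cv2.cvtColor(im,cv2.COLOR_BGR2HSV)
m=((hsv[...,1]<45)&(hsv[...,2]>95)).astype(np.uint8)*255
a,b=np.array([220,147.]),np.array([357,96.]); d=(b-a)/np.linalg.norm(b-a); n=np.array([-d[1],d[0]])
pts=[]
for s in range(-14,110,2):
    r=[w for w in np.arange(-14,14,.5) if m[tuple(np.round((a+d*s+n*w)[::-1]).astype(int))]]
    if r:
        if s<14 or s%20==0: print(s,min(r),max(r))
        if 12<=s<=90 and max(r)-min(r)<12: pts.append(onz(c,a+d*s+n*np.mean(r),.15)[:2])
vx,vy,x0,y0=cv2.fitLine(np.float32(pts),cv2.DIST_HUBER,0,.01,.01).ravel(); print("bar dir",np.degrees(np.arctan2(vy,vx)),x0,y0,len(pts))
print("ball",onz(c,a,.15),"post",onz(c,b,.15))
# grille: camera pose at gbg = same tool orientation, shifted
t=robot.observe()["tool_pos"]; f,cx,cy,R,tt=c; o=-R.T@tt+np.array([.46,.25,.36])-t; g=(f,cx,cy,R,-R@o)
im=cv2.imread("pics/gbg.png"); C=[onz(g,p,.012)[:2] for p in[(183,56),(338,81),(310,218),(175,200)]]; print(np.array(C),np.mean(C,0),[np.linalg.norm(C[i]-C[i-1]) for i in range(4)])
print("capshoulder",onz(g,(90,103),.171))
for k in [(0,1),(3,2),(1,2),(0,3)]:
    v=C[k[1]]-C[k[0]]; print(np.degrees(np.arctan2(v[1],v[0])))
E
```

```text
-6 -5.0 1.5
-4 -7.0 3.0
-2 -7.5 2.5
0 -8.0 1.5
2 -7.0 0.0
4 -5.0 0.5
6 -5.5 1.5
8 -5.0 2.0
10 -5.0 2.0
12 -5.5 1.5
20 -4.5 2.0
40 -4.5 2.5
60 -4.5 2.5
80 -4.0 3.5
100 -14.0 13.5
bar dir -70.65559 0.54861057 -0.2626709 37
ball [ 0.5271 -0.2081  0.15  ] post [ 0.5865 -0.3701  0.15  ]
[[0.5996 0.3475]
 [0.5676 0.1316]
 [0.3573 0.1578]
 [0.389  0.3779]] [0.4784 0.2537] [np.float64(0.2127767317625607), np.float64(0.2183156573973221), np.float64(0.21189818197686802), np.float64(0.2223314323756486)]
capshoulder [0.5395 0.396  0.171 ]
-98.42069376134451
-98.18053236751204
172.88376699110412
171.79744119764075
```

```bash
cat >> h.py <<'E'
PAD=.003; GR=.012; TIP=.0726
GC=np.array([.4784,.2537]); a_=np.radians(-8); RG=np.array([[np.cos(a_),-np.sin(a_)],[np.sin(a_),np.cos(a_)]])
def gl(x,y): return GC+RG@[x,y]
SLOT={0:(-.054,-.058),1:(-.054,.044),2:(.054,-.058),3:(.054,.044)}
def smask(im):
    h=cv2.cvtColor(im,cv2.COLOR_BGR2HSV); return ((h[...,2]>105)&(h[...,1]<50)).astype(np.uint8)*255
def ang(p): return np.array([np.cos(np.radians(p)),np.sin(np.radians(p))])
def wrap(a): return (a+180)%360-180
def st():
    o=robot.observe(); return f"t={o['time']:.1f} z={o['tool_pos'][2]:.4f} w={o['gripper_width']*1e3:.1f}mm gf={o['gripper_force']:.0f} ft={np.round(o['ft_force'],1)}"
def pick(xy,phi,k,zs,hi=.18):
    """pinch the wall of the hoop at xy (on surface zs) in direction phi; k: hoop centre lies along k*tool y"""
    g=np.asarray(xy)+.034*ang(phi); e=[180,0,wrap(phi-90*k)]; z=zs+TIP+.0015
    robot.move_pose([*g,hi],e); robot.line_to([*g,z+.02],.3); print("hit",robot.line_to([*g,z],.08,guard=6),st())
    robot.set_gripper(0); print("grip",st()); robot.line_to([*g,hi+.03],.2); print("up",st())
    return robot.observe()["gripper_width"]>.006
def place(xy,phi,k,zs,hi=.18):
    g=np.asarray(xy)+.034*ang(phi); e=[180,0,wrap(phi-90*k)]; z=zs+TIP+.002
    robot.move_pose([*g,hi],e); ok=robot.observe()["gripper_width"]>.006
    robot.line_to([*g,z+.02],.3); print("hit",robot.line_to([*g,z],.06,guard=6),st(),ok)
    robot.set_gripper(.03); robot.line_to([*g,hi+.04],.3); return ok
E
python3 - <<'E'
from h import *
np.set_printoptions(precision=1,suppress=True)
robot.set_gripper(.03); print(robot.tip_reach,st())
for phi in (-135,180,-45,10):
  for k in(1,-1):
    q=robot.ik([.45,0,.2],[180,0,wrap(phi-90*k)]); print("pick",phi,k,q)
for s,phi in((0,172),(2,-8)):
  for k in(1,-1): print("place",phi,k,robot.ik([*(gl(*SLOT[s])+.034*ang(phi)),.2],[180,0,wrap(phi-90*k)]))
E
```

```text
0.0726 t=12.0 z=0.4200 w=29.9mm gf=0 ft=[ 0.6  1.  -0.4]
pick -135 1 [-16.7 -20.8 -29.9  80.9   0.   28.3]
pick -135 -1 [ -16.7  -20.8  -29.9   80.9    0.  -151.7]
pick 180 1 [-16.7 -20.8 -29.9  80.9   0.   73.3]
pick 180 -1 [ -16.7  -20.8  -29.9   80.9    0.  -106.7]
pick -45 1 [-16.7 -20.8 -29.9  80.9   0.  -61.7]
pick -45 -1 [-16.7 -20.8 -29.9  80.9   0.  118.3]
pick 10 1 [ -16.7  -20.8  -29.9   80.9    0.  -116.7]
pick 10 -1 [-16.7 -20.8 -29.9  80.9   0.   63.3]
place 172 1 [ 11.3 -23.5 -32.   81.5   0.  109.3]
place 172 -1 [ 11.3 -23.5 -32.   81.5   0.  -70.7]
place -8 1 [  5.5   4.1  -7.2  78.7   0.  -76.5]
place -8 -1 [  5.5   4.1  -7.2  78.7   0.  103.5]
```

```bash
cat >> h.py <<'E'
VP=[.46,-.035,.36]
def find(exp):
    robot.move_pose(VP,[180,0,0]); c,im=snap(); r=rings(c,smask(im),.0115)
    print("rings",np.round(r,4).tolist()); 
    d=np.hypot(*(r[:,:2]-exp).T); i=d.argmin(); return r[i,:2],d[i]
E
python3 - <<'E'
from h import *
xy,d=find([.4331,-.0919]); print(xy,d)
if d<.005 and pick(xy,-135,1,PAD): print(place(gl(*SLOT[0]),172,1,GR))
print(st())
E
```

```text
rings [[0.4331, -0.0919, 59.774, 60.6486], [0.4359, 0.0043, 59.7782, 62.3042], [0.5237, -0.0991, 59.9954, 60.6574], [0.5303, 0.0143, 59.886, 63.3809]]
[ 0.43310049 -0.09191855] 1.8556948761369117e-05
hit False t=16.0 z=0.0777 w=29.9mm gf=0 ft=[0.5 0.8 0.7]
grip t=16.4 z=0.0780 w=6.8mm gf=58 ft=[-1.3  0.1  6.4]
up t=17.2 z=0.2087 w=6.3mm gf=57 ft=[-0.4  0.3 -1.3]
hit True t=19.5 z=0.0870 w=6.5mm gf=58 ft=[ 0.2 -0.8  6.6] False
False
t=20.4 z=0.2204 w=30.1mm gf=0 ft=[ 0.5 -0.2 -0.7]
```

```bash
sed -i 's/>\.006/>.004/' h.py; python3 - <<'E'
from h import *
xy,d=find([.4359,.0043]); print(xy,d)
if d<.005 and pick(xy,180,1,PAD): print(place(gl(*SLOT[1]),172,1,GR))
robot.move_pose([.46,.25,.36],[180,0,0]); c,im=snap(f="g1"); print(st())
b=cv2.imread("pics/gbg.png"); d=cv2.absdiff(im,b).max(2); cv2.imwrite("pics/g1v.png",cv2.resize(np.hstack([im,cv2.merge([d*2]*3)]),(800,300)))
E
```

```text
rings [[0.4358, 0.0043, 60.0316, 62.0457], [0.5238, -0.099, 59.84, 60.5891], [0.5306, 0.0143, 59.7692, 63.4321], [0.4169, 0.2104, 53.6226, 59.1539]]
[0.43584698 0.00425058] 7.247944462595663e-05
hit False t=23.8 z=0.0778 w=30.3mm gf=0 ft=[-0.3  0.4  0.6]
grip t=24.1 z=0.0780 w=6.2mm gf=58 ft=[-1.1  0.1  6.5]
up t=24.9 z=0.2087 w=6.2mm gf=57 ft=[ 0.   0.4 -1.1]
hit True t=26.9 z=0.0870 w=6.3mm gf=59 ft=[-0.5 -0.1  5.6] True
True
t=32.0 z=0.3600 w=30.0mm gf=0 ft=[-0.1 -0.1 -0.2]
```

View pics/g1v.png

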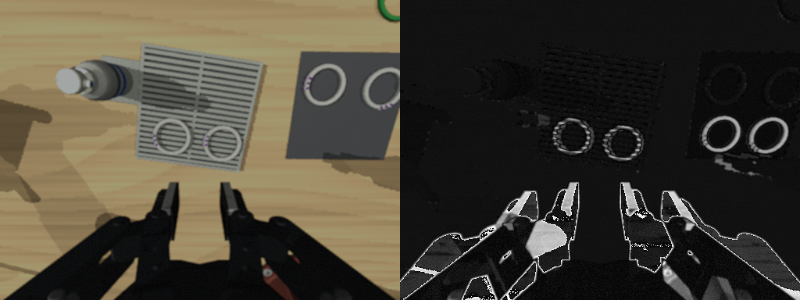

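Both bangles lie flat on the grille's near half, at composite (172,136) and (222,142). Continuing with the other two.

```bash
cat >> h.py <<'E'
def gfit(c,im):
    """centres of the four hoops on the grille from the difference to the empty view"""
    from scipy.optimize import least_squares
    d=cv2.absdiff(im,cv2.imread("pics/gbg.png")).max(2); v,u=np.where(d>35)
    P=np.array([onz(c,p,GR+.0085)[:2] for p in zip(u,v)]); out=[]
    for s in SLOT.values():
        x=gl(*s)
        for w in(.012,.008,.005):
            r=np.hypot(*(P-x).T); Q=P[abs(r-.034)<w]
            x=least_squares(lambda x:np.hypot(*(Q-x).T)-.034,x,loss="soft_l1",f_scale=.002).x
        r=np.hypot(*(Q-x).T); A=np.unique(np.degrees(np.arctan2(*(Q-x).T))//15).size
        out.append(x); print("hoop",x.round(4),"off slot mm",((x-gl(*s))*1e3).round(1),"n",len(Q),"sectors/24",A)
    return out
E
python3 - <<'E'
from h import *
xy,d=find([.5238,-.099]); print(xy,d)
if d<.005 and pick(xy,-45,1,PAD) and place(gl(*SLOT[2]),-8,1,GR):
    xy,d=find([.5305,.0143]); print(xy,d)
    if d<.005 and pick(xy,10,-1,PAD) and place(gl(*SLOT[3]),-8,-1,GR):
        robot.move_pose([.46,.25,.36],[180,0,0]); c,im=snap(f="g2"); gfit(c,im)
print(st())
E
```

```text
rings [[0.5239, -0.099, 59.8294, 60.7747], [0.5304, 0.0142, 60.1709, 62.8447], [0.4169, 0.2105, 53.2764, 59.5554]]
[ 0.52388418 -0.09898596] 8.533962612264936e-05
hit False t=40.9 z=0.0771 w=29.9mm gf=0 ft=[-0.   0.4 -0.2]
grip t=41.3 z=0.0778 w=6.7mm gf=55 ft=[-0.7 -1.3  3.1]
up t=42.1 z=0.2085 w=6.1mm gf=55 ft=[-0.   0.2 -1.1]
hit True t=44.0 z=0.0867 w=6.3mm gf=59 ft=[-0.3 -0.8  4.4] True
rings [[0.417, 0.2106, 53.143, 59.5971], [0.5304, 0.0142, 60.0588, 62.8546], [0.5251, 0.1917, 53.5512, 56.7093]]
[0.53041691 0.01423969] 0.00010267100406254661
hit False t=50.7 z=0.0771 w=30.0mm gf=0 ft=[-0.2  0.3  0.4]
grip t=51.0 z=0.0777 w=6.2mm gf=55 ft=[-0.2  0.9  3.1]
up t=51.9 z=0.2085 w=6.7mm gf=55 ft=[-0.4  1.2 -1.2]
hit True t=53.7 z=0.0867 w=6.5mm gf=59 ft=[0.8 0.1 4.6] True
hoop [0.4194 0.2036] off slot mm [ 2.5 -0.2] n 384 sectors/24 24
hoop [0.434  0.3034] off slot mm [ 2.9 -1.4] n 382 sectors/24 24
hoop [0.5263 0.1878] off slot mm [ 2.5 -0.9] n 489 sectors/24 24
hoop [0.5407 0.2878] off slot mm [ 2.7 -2. ] n 449 sectors/24 24
t=58.7 z=0.3599 w=29.9mm gf=0 ft=[-0.5 -0.1 -0.4]
```

```bash
python3 - <<'E'
from h import *
robot.set_gripper(0); robot.move_pose([.539,.3965,.28],[180,0,-8]); print(robot.line_to([.539,.3965,.25],.1,guard=5),st())
print(robot.line_to([.539,.3965,.230],.025,guard=12),st()); robot.pause(.2); print(st())
c,im=snap("side","press")
robot.line_to([.539,.3965,.29],.1); print(st())
c,im2=snap("side"); cv2.imwrite("pics/pressv.png",cv2.resize(np.hstack([im[60:220,130:290],im2[60:220,130:290]]),(800,400),interpolation=cv2.INTER_CUBIC))
E
```

```text
False t=60.3 z=0.2506 w=0.2mm gf=0 ft=[0.2 0.  0.1]
True t=60.9 z=0.2369 w=0.1mm gf=3 ft=[ 0.3 -0.2  6. ]
t=61.1 z=0.2367 w=-0.1mm gf=3 ft=[-1.  -0.5  6. ]
t=61.9 z=0.2892 w=0.1mm gf=0 ft=[-0.2 -0.4 -1. ]
```

View pics/pressv.png

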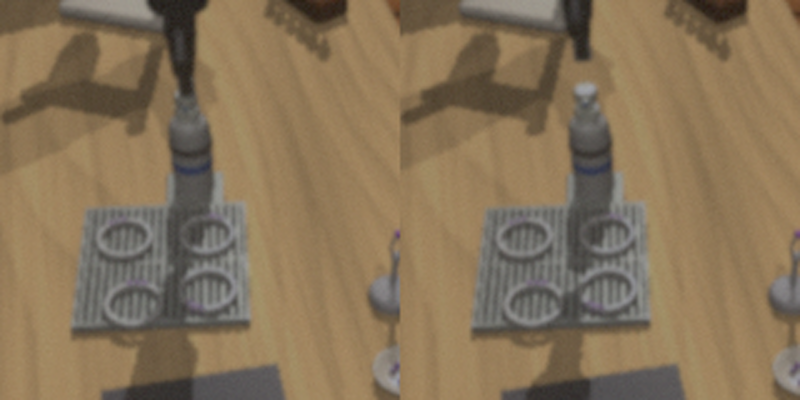

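The cap is pressed on the left and back up on the right, with all four hoops on the grille. The press settled at 6 N, right at the limit of travel, so I press once more and firmer.

```bash
python3 - <<'E'
from h import *
robot.line_to([.539,.3965,.245],.08); print(robot.line_to([.539,.3965,.2352],.02,guard=28),st()); robot.pause(.3); print(st())
robot.line_to([.539,.3965,.29],.1); robot.set_gripper(.03)
robot.move_pose([.46,.25,.36],[180,0,0]); c,im=snap(f="g3"); gfit(c,im); print(st())
np.set_printoptions(precision=1,suppress=True)
u=np.array([*ang(-70.66),0]); mid=np.array([.5569,-.2862,.15])
for k in(1,-1):
  y=np.array([0,0,k]); e=Ro.from_matrix(np.c_[np.cross(y,u),y,u]).as_euler("xyz",degrees=True)
  for x,t in((-.17,-.06),(-.17,.0),(-.13,.040),(-.06,.04),(-.04,.057),(.025,.057)):
    print(k,x,t,robot.ik(mid+u*(x-.069)-[0,0,t],e))
E
```

```text
False t=63.3 z=0.2367 w=0.3mm gf=5 ft=[-1.1 -1.  10.6]
t=63.6 z=0.2367 w=-0.5mm gf=5 ft=[-1.8 -1.1  9.2]
hoop [0.4321 0.1827] off slot mm [ 15.3 -21.1] n 427 sectors/24 24
hoop [0.4339 0.3032] off slot mm [ 2.9 -1.6] n 369 sectors/24 24
hoop [0.5265 0.1879] off slot mm [ 2.7 -0.9] n 481 sectors/24 24
hoop [0.5409 0.2877] off slot mm [ 2.9 -2.1] n 437 sectors/24 24
t=65.5 z=0.3592 w=30.0mm gf=0 ft=[0.1 0.1 0. ]
1 -0.17 -0.06 None
1 -0.17 0.0 None
1 -0.13 0.04 [ -1.4  12.6 -60.9 -73.6 -69.2  90. ]
1 -0.06 0.04 [-10.2  13.7 -59.4 -73.2 -60.5  90. ]
1 -0.04 0.057 [-12.5  18.8 -57.  -75.8 -58.2  90. ]
1 0.025 0.057 [-19.4  20.7 -53.8 -74.6 -51.2  90. ]
-1 -0.17 -0.06 None
-1 -0.17 0.0 None
-1 -0.13 0.04 [ -1.4  12.6 -60.9 -73.6 -69.2 -90. ]
-1 -0.06 0.04 [-10.2  13.7 -59.4 -73.2 -60.5 -90. ]
-1 -0.04 0.057 [-12.5  18.8 -57.  -75.8 -58.2 -90. ]
-1 0.025 0.057 [-19.4  20.7 -53.8 -74.6 -51.2 -90. ]
```

The second press met the hard stop (10 N at the same height). However, bangle A was knocked about 2 cm and overhangs the grille edge, and the press photo suggests this was already so then. I'll put it back and press again with all four in place.

```bash
python3 - <<'E'
from h import *
if pick([.4294,.184],172,1,GR,hi=.16) and place(gl(*SLOT[0]),172,1,GR,hi=.16):
    robot.move_pose([.46,.25,.36],[180,0,0]); c,im=snap(f="g4"); P=gfit(c,im)
    if max(np.linalg.norm(p-gl(*s)) for p,s in zip(P,SLOT.values()))<.006:
        robot.set_gripper(0); robot.move_pose([.539,.3965,.27],[180,0,-8]); robot.line_to([.539,.3965,.246],.1)
        print(robot.line_to([.539,.3965,.2352],.02,guard=28),st()); robot.pause(.3); print(st())
        robot.line_to([.539,.3965,.28],.1); robot.set_gripper(.03)
        robot.move_pose([.46,.25,.36],[180,0,0]); c,im=snap(f="g5"); gfit(c,im)
print(st()); cv2.imwrite("pics/g5v.png",im)
E
```

```text
hit False t=70.1 z=0.0865 w=30.2mm gf=0 ft=[ 0.6 -0.3  1.1]
grip t=70.5 z=0.0869 w=6.4mm gf=57 ft=[-1.  -0.9  5.8]
up t=71.1 z=0.1889 w=6.3mm gf=57 ft=[ 0.8 -0.2 -0.3]
hit True t=72.1 z=0.0869 w=6.3mm gf=58 ft=[-1.2  0.1  5.2] True
hoop [0.4192 0.2031] off slot mm [ 2.3 -0.7] n 391 sectors/24 24
hoop [0.4339 0.3034] off slot mm [ 2.8 -1.4] n 378 sectors/24 24
hoop [0.5263 0.1879] off slot mm [ 2.5 -0.9] n 490 sectors/24 24
hoop [0.5407 0.2878] off slot mm [ 2.7 -1.9] n 445 sectors/24 24
False t=79.3 z=0.2367 w=-0.0mm gf=5 ft=[-0.7 -1.8  9.7]
t=79.6 z=0.2366 w=-0.1mm gf=5 ft=[-1.1 -1.9  9.5]
hoop [0.4194 0.2029] off slot mm [ 2.5 -0.8] n 380 sectors/24 24
hoop [0.4341 0.3032] off slot mm [ 3.  -1.6] n 373 sectors/24 24
hoop [0.5265 0.1879] off slot mm [ 2.7 -0.9] n 482 sectors/24 24
hoop [0.5408 0.2877] off slot mm [ 2.8 -2. ] n 437 sectors/24 24
t=81.4 z=0.3591 w=30.0mm gf=0 ft=[ 0.3 -0.2 -0. ]
```

View pics/g5v.png

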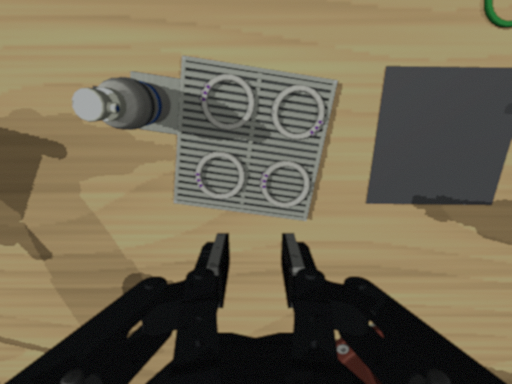

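All four are flat on the grille and the cap was pressed to its stop again with them there. Now the first hang: tilt to level in front of the bar tip and check.

```bash
cat >> h.py <<'E'
PSI=-70.66; U=np.array([*ang(PSI),0]); MID=np.array([.5569,-.2862,.15]); K=-1; HT=.0695
Y_=np.array([0,0,K]); EH=Ro.from_matrix(np.c_[np.cross(Y_,U),Y_,U]).as_euler("xyz",degrees=True)
DOWN=[180,0,wrap(PSI+180-90*K)]
def hp(x,t): return MID+U*(x-HT)-np.array([0,0,t])
S0=hp(-.18,0); S0[2]=.21
def prehang():
    robot.move_pose(S0,DOWN); print("carry",st()); robot.line_to(hp(-.13,.040),.03,rotation=EH); print("level",st())
def hang(x):
    print(robot.line_to(hp(-.05,.040),.12,guard=12),st()); robot.line_to(hp(-.05,.056),.08)
    print(robot.line_to(hp(x,.056),.1,guard=12),st()); print(robot.line_to(hp(x,.0585),.02,guard=5),st())
def leave(x):
    t=MID[2]-robot.observe()["tool_pos"][2]
    robot.set_gripper(.022); robot.pause(.3); print(robot.line_to(hp(-.14,t),.15,guard=15),st())
def back(): robot.line_to(S0,.04,rotation=DOWN)
E
python3 - <<'E'
from h import *
if pick(gl(*SLOT[0]),172,K,GR,hi=.16):
    prehang(); c,a=snap("scene"); d,b=snap("side"); w,e=snap("wrist")
    for n,C in(("scene",c),("side",d)): print(n,proj(C,hp(-.13,.04)+U*HT).round())
    cv2.imwrite("pics/pre.png",np.hstack([cv2.resize(a[120:300,80:320],(400,300)),cv2.resize(b[150:384,130:442],(400,300))])); cv2.imwrite("pics/prew.png",e)
E
```

```text
hit False t=83.6 z=0.0865 w=30.1mm gf=0 ft=[0.4 0.1 0.6]
grip t=84.0 z=0.0869 w=6.4mm gf=57 ft=[-1.5 -1.2  6.3]
up t=84.6 z=0.1889 w=6.5mm gf=57 ft=[-0.5 -0.3 -2. ]
carry t=85.7 z=0.2093 w=6.4mm gf=57 ft=[-0.9 -0.3  0.1]Traceback (most recent call last):
  File "<stdin>", line 3, in <module>
  File "h.py", line 79, in prehang
    robot.move_pose(S0,DOWN); print("carry",st()); robot.line_to(hp(-.13,.040),.03,rotation=EH); print("level",st())
                                                   ~~~~~~~~~~~~~^^^^^^^^^^^^^^^^^^^^^^^^^^^^^^^
plant.IKError: the arm cannot follow that straight line within its joint ranges
```

```bash
python3 - <<'E'
from h import *
np.set_printoptions(precision=0,suppress=True)
r0=Ro.from_euler("xyz",DOWN,degrees=True); ax=np.cross([0,0,-1],U)
print(Ro.from_euler("xyz",EH,degrees=True).as_matrix().round(2)-(Ro.from_rotvec(ax*np.pi/2)*r0).as_matrix().round(2))
for a in range(0,91,15):
  e=(Ro.from_rotvec(ax*np.radians(a))*r0).as_euler("xyz",degrees=True)
  print(a,[(x,z,robot.ik([*hp(x,0)[:2],z],e)) for x in(-.18,-.13,-.09) for z in(.21,.16,.11)] if a in(30,60) else [(x,z,robot.ik([*hp(x,0)[:2],z],e) is not None) for x in(-.18,-.13,-.09) for z in(.25,.21,.16,.13,.11)])
E
```

```text
[[ 0.  0.  0.]
 [ 0. -0.  0.]
 [-0.  0.  0.]]
0 [(-0.18, 0.25, True), (-0.18, 0.21, True), (-0.18, 0.16, True), (-0.18, 0.13, True), (-0.18, 0.11, True), (-0.13, 0.25, True), (-0.13, 0.21, True), (-0.13, 0.16, True), (-0.13, 0.13, True), (-0.13, 0.11, True), (-0.09, 0.25, True), (-0.09, 0.21, True), (-0.09, 0.16, True), (-0.09, 0.13, True), (-0.09, 0.11, True)]
15 [(-0.18, 0.25, True), (-0.18, 0.21, True), (-0.18, 0.16, True), (-0.18, 0.13, True), (-0.18, 0.11, True), (-0.13, 0.25, True), (-0.13, 0.21, True), (-0.13, 0.16, True), (-0.13, 0.13, True), (-0.13, 0.11, True), (-0.09, 0.25, True), (-0.09, 0.21, True), (-0.09, 0.16, True), (-0.09, 0.13, True), (-0.09, 0.11, True)]
30 [(-0.18, 0.21, array([-10., -30., -39.,  65., -26., -33.])), (-0.18, 0.16, array([-10., -28., -43.,  59., -26., -33.])), (-0.18, 0.11, array([-10., -26., -47.,  53., -26., -33.])), (-0.13, 0.21, array([-15., -28., -38.,  62., -24., -39.])), (-0.13, 0.16, array([-15., -27., -42.,  56., -24., -39.])), (-0.13, 0.11, array([-15., -24., -46.,  50., -24., -39.])), (-0.09, 0.21, array([-19., -26., -37.,  59., -23., -4
[... 951 characters left out ...]
-10., -27., -60.,  16., -49., -49.]))]
75 [(-0.18, 0.25, True), (-0.18, 0.21, True), (-0.18, 0.16, False), (-0.18, 0.13, False), (-0.18, 0.11, False), (-0.13, 0.25, False), (-0.13, 0.21, False), (-0.13, 0.16, False), (-0.13, 0.13, False), (-0.13, 0.11, False), (-0.09, 0.25, False), (-0.09, 0.21, False), (-0.09, 0.16, False), (-0.09, 0.13, False), (-0.09, 0.11, False)]
90 [(-0.18, 0.25, False), (-0.18, 0.21, False), (-0.18, 0.16, False), (-0.18, 0.13, False), (-0.18, 0.11, True), (-0.13, 0.25, False), (-0.13, 0.21, False), (-0.13, 0.16, False), (-0.13, 0.13, False), (-0.13, 0.11, True), (-0.09, 0.25, False), (-0.09, 0.21, False), (-0.09, 0.16, False), (-0.09, 0.13, True), (-0.09, 0.11, True)]
```

```bash
cat > fk.py <<'E'
from h import *
from scipy.optimize import least_squares
def fk(p,q):
    r0,z0,L1,L2,d,a,b,c=p; j1,j2,j3,j4,j5,j6=np.radians(q); h=j3-j2; w=h-j4
    r=r0+L1*np.sin(j2)+L2*np.cos(h)+d*np.sin(h); z=z0+L1*np.cos(j2)+L2*np.sin(h)-d*np.cos(h)
    f=np.array([np.cos(w),0,np.sin(w)]); s=np.array([0,1,0])
    W=np.array([r,c,z])+a*f; D=np.cos(j5)*f+np.sin(j5)*s
    R=Ro.from_euler("z",j1).as_matrix(); return R@(W+b*D),R@W,R@D
def fit():
    D=[]
    r0=Ro.from_euler("xyz",DOWN,degrees=True); ax=np.cross([0,0,-1],U)
    for a,x,z in [(a,x,z) for a in(0,20,40,60) for x in(-.2,-.1,0) for z in(.15,.25)]+[(90,x,.1) for x in(-.15,-.05,.03)]:
        X=[*hp(x,0)[:2],z]; q=robot.ik(X,(Ro.from_rotvec(ax*np.radians(a))*r0).as_euler("xyz",degrees=True))
        if q is not None: D.append((X,q))
    s=least_squares(lambda p:np.concatenate([fk(p,q)[0]-X for X,q in D]),[0,.3,.4,.4,0,.1,.15,.13]); return s.x,np.abs(s.fun).max()
E
python3 - <<'E'
from fk import *
np.set_printoptions(precision=3,suppress=True)
p,e=fit(); print(p,e)
q0=np.array(robot.observe()["q"]); q1=np.array(robot.ik(hp(-.13,.04),EH))
ax=np.cross([0,0,-1],U); e45=(Ro.from_rotvec(ax*np.radians(45))*Ro.from_euler("xyz",DOWN,degrees=True)).as_euler("xyz",degrees=True)
qm=np.array(robot.ik(hp(-.18,-.08),e45)); print(q0.round(),qm.round(),q1.round())
for A,B in((q0,q1),(qm,q1)):
  for s in np.linspace(0,1,9):
    T,W,D=fk(p,A+s*(B-A)); tip=T+D*.073; print(round(s,2),"TCP",T,"wr",W,"tip",tip,"bar x,lat",np.array([(tip-MID)@U,(tip-MID)@[-U[1],U[0],0]]))
E
```

```text
[ 0.     0.296  0.337  0.55  -0.045  0.139  0.231  0.13 ] 2.361205120315901e-10
[-22. -16. -25.  81.   0. -41.] [ -4. -34. -44.  58. -41. -31.] [ -1.  13. -61. -74. -69. -90.]
0.0 TCP [ 0.474 -0.05   0.209] wr [ 0.474 -0.05   0.44 ] tip [ 0.474 -0.05   0.136] bar x,lat [-0.251 -0.   ]
0.12 TCP [ 0.54  -0.088  0.147] wr [ 0.51  -0.041  0.371] tip [ 0.55  -0.103  0.076] bar x,lat [-0.175  0.054]
0.25 TCP [ 0.596 -0.115  0.104] wr [ 0.535 -0.025  0.308] tip [ 0.615 -0.143  0.04 ] bar x,lat [-0.116  0.102]
0.38 TCP [ 0.634 -0.13   0.08 ] wr [ 0.547 -0.004  0.253] tip [ 0.662 -0.17   0.026] bar x,lat [-0.075  0.137]
0.5 TCP [ 0.652 -0.135  0.071] wr [0.547 0.02  0.206] tip [ 0.685 -0.184  0.029] bar x,lat [-0.053  0.155]
0.62 TCP [ 0.646 -0.132  0.074] wr [0.533 0.046 0.168] tip [ 0.682 -0.188  0.045] bar x,lat [-0.051  0.151]
0.75 TCP [ 0.616 -0.122  0.085] wr [0.506 0.073 0.139] tip [ 0.651 -0.184  0.067] bar x,lat [-0.065  0.123]
0.88 TCP [ 0.563 -0.11   0.098] wr [0.466 0.098 0.12 ] tip [ 0.594 -0.176  0.091] bar x,lat [-0.092  0.071]
1.0 TCP [ 0.491 -0.098  0.11 ] wr [0.414 0.12  0.1
[... 325 characters left out ...]
] tip [ 0.594 -0.127  0.138] bar x,lat [-0.137  0.088]
0.38 TCP [ 0.59  -0.079  0.156] wr [0.494 0.106 0.255] tip [ 0.621 -0.138  0.125] bar x,lat [-0.119  0.109]
0.5 TCP [ 0.599 -0.086  0.14 ] wr [0.498 0.108 0.215] tip [ 0.631 -0.147  0.117] bar x,lat [-0.107  0.116]
0.62 TCP [ 0.592 -0.09   0.128] wr [0.491 0.111 0.18 ] tip [ 0.624 -0.154  0.111] bar x,lat [-0.103  0.107]
0.75 TCP [ 0.571 -0.094  0.119] wr [0.475 0.114 0.151] tip [ 0.601 -0.159  0.109] bar x,lat [-0.105  0.084]
0.88 TCP [ 0.537 -0.096  0.113] wr [0.449 0.117 0.127] tip [ 0.564 -0.164  0.109] bar x,lat [-0.113  0.048]
1.0 TCP [ 0.491 -0.098  0.11 ] wr [0.414 0.12  0.11 ] tip [ 0.515 -0.167  0.11 ] bar x,lat [-0.126  0.   ]
```

```bash
python3 - <<'E'
from fk import *
p,_=fit(); q=np.array(robot.observe()["q"]); T,W,D=fk(p,q)
J4=W-p[5]*D; out=[]
for n,box in(("scene",(0,0,300,225)),("side",(0,0,400,300))):
    c,im=snap(n)
    for X in(T,W,J4):
        u=proj(c,X); sc=c[0]/(c[3]@X+c[4])[2]; print(n,u.round(),"px per 100mm",round(sc*.1,1))
        cv2.circle(im,tuple(int(v) for v in u),2,(0,255,255),-1)
    x0,y0,x1,y1=box; out.append(cv2.resize(im[y0:y1,x0:x1],(400,300),interpolation=cv2.INTER_CUBIC))
cv2.imwrite("pics/arm.png",cv2.resize(np.hstack(out),(800,300)))
E
```

```text
scene [215. 150.] px per 100mm 30.7
scene [209.  99.] px per 100mm 35.7
scene [205.  59.] px per 100mm 39.5
side [201. 194.] px per 100mm 42.8
side [190. 113.] px per 100mm 53.7
side [180.  41.] px per 100mm 63.4
```

View pics/arm.png

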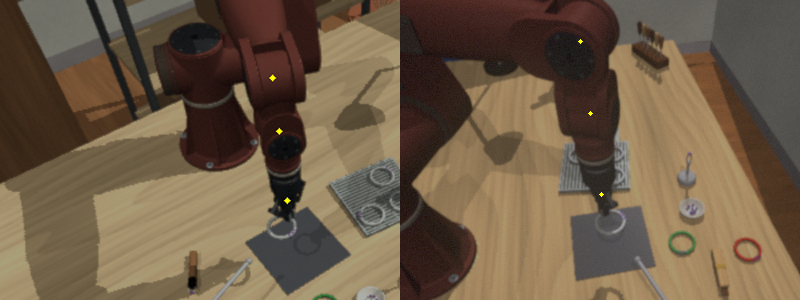

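The J4 housing is about 65 mm in radius and the wrist about 45 mm, so the level pose clears the bench (J4 axis at z ≈ 0.09). I'll go through a 45° waypoint in joint space.

```bash
cat >> h.py <<'E'
E45=(Ro.from_rotvec(np.cross([0,0,-1],U)*np.pi/4)*Ro.from_euler("xyz",DOWN,degrees=True)).as_euler("xyz",degrees=True)
M45=hp(-.18,-.08)
def prehang():
    robot.move_pose(M45,E45); print("m45",st()); robot.move_pose(hp(-.16,.040),EH); print("level",st(),np.round(robot.observe()["q"]))
def back(): robot.move_pose(M45,E45)
E
python3 - <<'E'
from h import *
prehang(); c,a=snap("scene"); d,b=snap("side"); w,e=snap("wrist")
cv2.imwrite("pics/pre.png",np.hstack([cv2.resize(a[90:300,60:340],(400,300)),cv2.resize(b[84:384,42:442],(400,300))])); cv2.imwrite("pics/prew.png",e)
E
```

```text
m45 t=86.5 z=0.2299 w=6.3mm gf=57 ft=[ 0.5 -0.9 -0.5]
level t=88.5 z=0.1103 w=6.5mm gf=57 ft=[ 0.5 -0.2 -0.1] [  3.  13. -61. -74. -73. -90.]
```

View pics/pre.png

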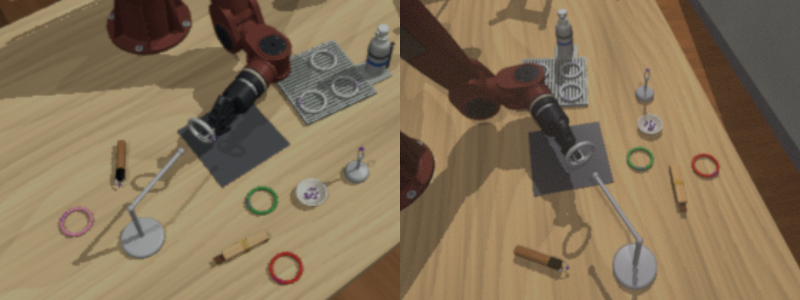

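The hoop stands upright in front of the ball (hoop at (201,130), bar tip at (182,151) in the left view), and the wrist is clear of grille and bench. Now threading it on.

```bash
python3 - <<'E'
from h import *
hang(.03)
c,a=snap("scene"); d,b=snap("side"); 
cv2.imwrite("pics/h1.png",np.hstack([cv2.resize(a[150:300,80:280],(400,300),interpolation=2),cv2.resize(b[200:380,150:390],(400,300),interpolation=2)]))
E
```

```text
False t=89.7 z=0.1098 w=6.2mm gf=57 ft=[-0.1  0.8 -1. ]
True t=90.5 z=0.0929 w=6.0mm gf=64 ft=[ 0.3  0.5 -1. ]
True t=91.2 z=0.0917 w=6.2mm gf=64 ft=[0.8 0.7 0.1]
```

View pics/h1.png

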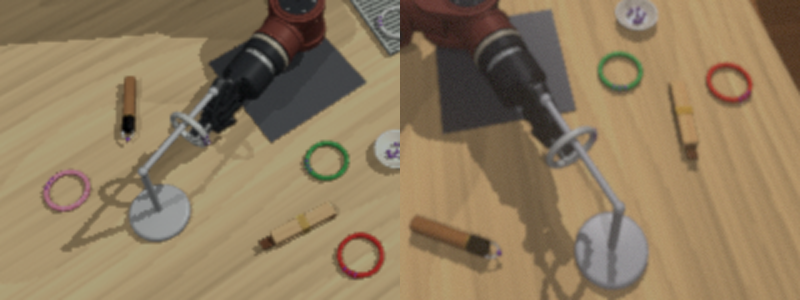

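The hoop is threaded on the bar in both views. The guard stopped it early, so I check how far along it is.

```bash
python3 - <<'E'
from h import *
o=robot.observe(); d=o["tool_pos"]-MID; print("x",d@U+HT,"t",-d[2],"lat",d@[-U[1],U[0],0],st())
print(robot.line_to(hp(.03,.057),.08,guard=20),st()); d=robot.observe()["tool_pos"]-MID; print("x",d@U+HT)
E
```

```text
x -0.021799183963546534 t 0.058575056364454495 lat -0.000533379157997997 t=91.3 z=0.0914 w=6.2mm gf=64 ft=[ 0.3 -0.6  0.1]
True t=91.5 z=0.0912 w=5.6mm gf=64 ft=[-2.5  6.2  2.8]
x -0.019110700357441765
```

The gripper's shoulder met the ball at x ≈ −0.020. So I pack the hoops at −0.025, −0.037, −0.049 and −0.061 along the bar.

```bash
cat >> h.py <<'E'
def hang(x):
    print("thread",robot.line_to(hp(-.06,.040),.12,guard=12),st()); robot.line_to(hp(-.06,.056),.08)
    if x>-.06: print("slide",robot.line_to(hp(x,.056),.1,guard=12),st())
    print("rest",robot.line_to(hp(x,.0585),.02,guard=5),st())
def leave(x):
    robot.set_gripper(.022); robot.pause(.3); print("out",robot.line_to(hp(-.16,.0585),.12,guard=15),st())
E
python3 - <<'E'
from h import *
robot.line_to(hp(-.025,.057),.05); robot.line_to(hp(-.025,.0585),.02,guard=5); print(st()); leave(-.025)
c,a=snap("scene"); d,b=snap("side"); 
cv2.imwrite("pics/h2.png",np.hstack([cv2.resize(a[150:300,80:280],(400,300),interpolation=2),cv2.resize(b[200:380,150:390],(400,300),interpolation=2)]))
E
```

```text
t=92.0 z=0.0914 w=6.3mm gf=64 ft=[ 0.2 -0.1 -0.4]
out False t=93.9 z=0.0917 w=22.0mm gf=0 ft=[ 0.9 -0.6  0.1]
```

View pics/h2.png

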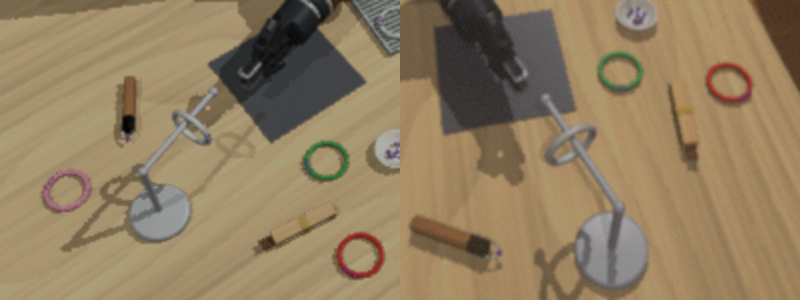

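The first bangle hangs on the bar at (192,127) in the left view. On to the second.

```bash
cat >> h.py <<'E'
def held(): return robot.observe()["gripper_width"]>.004
def cycle(slot,phi,x):
    back(); robot.set_gripper(.03)
    if not pick(gl(*SLOT[slot]),phi,K,GR,hi=.18): return print("no grip")
    prehang()
    if not held(): return print("lost")
    hang(x)
    if not held(): return print("lost2")
    leave(x); return True
E
python3 - <<'E'
from h import *
print(cycle(1,172,-.037))
c,a=snap("scene"); d,b=snap("side"); 
cv2.imwrite("pics/h3.png",np.hstack([cv2.resize(a[150:300,80:280],(400,300),interpolation=2),cv2.resize(b[200:380,150:390],(400,300),interpolation=2)]))
E
```

```text
hit False t=98.6 z=0.0861 w=30.0mm gf=0 ft=[ 0.  0. -0.]
grip t=98.9 z=0.0867 w=6.5mm gf=58 ft=[-1.7 -0.2  4.7]
up t=99.7 z=0.2086 w=6.6mm gf=57 ft=[ 0.3 -0.8 -1.5]
m45 t=101.2 z=0.2299 w=6.4mm gf=57 ft=[ 1.5  0.7 -0.4]
level t=103.2 z=0.1104 w=6.2mm gf=58 ft=[-0.   0.3 -0.5] [  3.  13. -61. -74. -73. -90.]
thread False t=104.2 z=0.1098 w=6.2mm gf=58 ft=[ 0.2 -0.5 -0.3]
slide False t=104.9 z=0.0945 w=6.9mm gf=58 ft=[-0.9  0.5  0.3]
rest False t=105.2 z=0.0913 w=6.3mm gf=58 ft=[-0.4  0.4 -0.2]
out False t=107.0 z=0.0916 w=21.8mm gf=0 ft=[0.3 0.3 0.2]
True
```

View pics/h3.png

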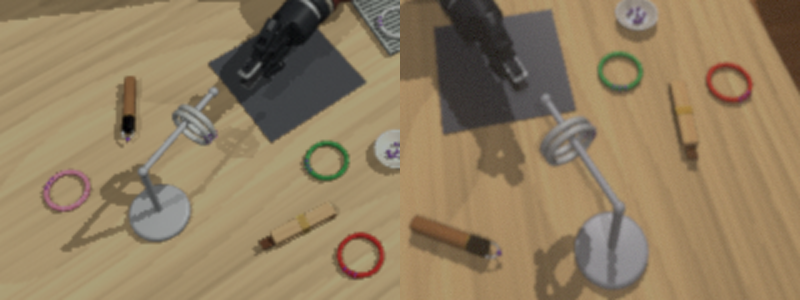

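Two bangles hang side by side (scene crop (190,125) and (198,122)). Now the remaining two.

```bash
python3 - <<'E'
from h import *
if cycle(2,-8,-.048): 
    snap("scene","h4"); print(cycle(3,-8,-.059))
robot.pause(1)
c,a=snap("scene"); d,b=snap("side"); 
cv2.imwrite("pics/h5.png",np.hstack([cv2.resize(a[90:300,60:340],(400,300),interpolation=2),cv2.resize(b[200:380,150:390],(400,300),interpolation=2)]))
E
```

```text
hit False t=112.2 z=0.0861 w=29.9mm gf=0 ft=[ 0.   0.9 -0.3]
grip t=112.5 z=0.0868 w=6.2mm gf=55 ft=[1.9 0.5 3.2]
up t=113.3 z=0.2084 w=6.5mm gf=55 ft=[-0.4 -0.3 -0.2]
m45 t=115.3 z=0.2298 w=6.3mm gf=55 ft=[ 0.7  0.1 -0.3]
level t=117.3 z=0.1104 w=6.0mm gf=55 ft=[ 0.1 -0.2 -1.1] [  3.  13. -61. -74. -73. -90.]
thread False t=118.2 z=0.1098 w=6.5mm gf=55 ft=[ 0.1 -0.7 -1.1]
slide False t=118.9 z=0.0947 w=6.5mm gf=55 ft=[-0.5 -0.7 -0.6]
rest False t=119.1 z=0.0914 w=6.7mm gf=55 ft=[-0.5  0.4  0.1]
out False t=120.8 z=0.0916 w=22.2mm gf=0 ft=[0.4 0.3 0.5]
hit False t=126.1 z=0.0861 w=29.9mm gf=0 ft=[0.1 1.  0.2]
grip t=126.4 z=0.0868 w=6.2mm gf=55 ft=[ 0.1 -1.   3.8]
up t=127.2 z=0.2084 w=6.2mm gf=55 ft=[ 0.2  0.5 -1.9]
m45 t=129.4 z=0.2299 w=6.3mm gf=55 ft=[ 0.3  0.3 -0.6]
level t=131.3 z=0.1104 w=6.3mm gf=55 ft=[ 0.6  0.3 -1. ] [  3.  13. -61. -74. -73. -90.]
thread False t=132.3 z=0.1098 w=6.3mm gf=55 ft=[-0.3 -0.5 -0.6]
slide False t=132.9 z=0.0945 w=6.3mm gf=55 ft=[-0.6  0.8 -0.9]
rest False t=133.2 z=0.0915 w=6.6mm gf=55 ft=[ 0.3 -0.1 -0.8]
out False t=134.8 z=0.0916 w=22.0mm gf=0 ft=[0.3 0.2 0.1]
True
```

View pics/h5.png

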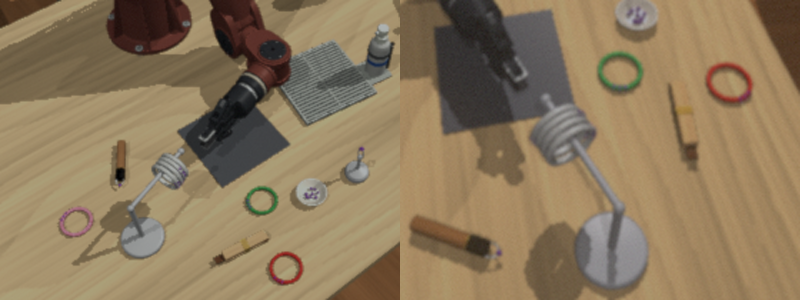

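All four bangles hang on the bar behind the ball, the grille is empty, the gripper is clear and the other objects look unmoved. Handing in.

```bash
python3 - <<'E'
from h import *
_,a=snap("side"); robot.pause(1); _,b=snap("side"); print("moved px",int((cv2.absdiff(a,b)[200:380,150:390].max(2)>40).sum()),st()); print(robot.job_done())
E
```

```text
moved px 0 t=137.0 z=0.0915 w=22.2mm gf=0 ft=[-0.9  0.2 -0.2]
the job is handed in; nothing more can be done
None
```

All four bangles were laid flat on the grille, the nozzle cap was pressed fully and released with all of them there, and they now hang still on the drying bar; the job was handed in at 137 s. One bangle was knocked partly off the grille around the first two presses, so I put it back and pressed again.

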